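Sell the boxed-in glass swan

ROBOT

A 6-joint arm with a two-finger parallel gripper is mounted at the origin on the work surface. World frame = base frame: x ahead of the robot, y to its left, z up, the work surface at z = 0. Lengths are in mm, angles in rad, forces in N, time in s.
With the tool pointing down it reaches from about 350 to 975 mm from the base axis. Payload 7.1 kg.
Tool frame: the origin (TCP) lies between the finger pads, 19 mm behind the fingertips; this is the grasp point; z points along the fingers, y is the line along which they close (so a half turn about z gives the same grasp; the last joint's range is limited). The gripper opens to 88 mm and grips with 3 to 60 N. Pads are 20 mm wide; open, the fingers measure 115 mm over their backs; the gripper's body (75 mm by 178 mm) begins 61 mm behind the grasp point.
Start: joints at [1.249, 0.423, 1.63, -0, 1.089, -0.019], TCP at [186.339, 596.559, 241.375] pointing down, gripper open.
Joint ranges: [-3, 3], [-0.9, 2.11], [0.09, 2.58], [-1.31, 4.45], [0.11, 2.69], [-2.54, 2.54]. Speed limits (rad/s): [2.39, 2.39, 3.01, 3.14, 3.14, 3.14].

INTERFACE

Orientations are given as a rotation vector (axis times angle).
In Python, from workcell import get_obs, vision, ctrl gives the robot as it stands.
- The arm moves only by the tool step_arm, never from a script. Its argument "plan" is a list of rows, each a list of 7 numbers: the opening, from -1 (shut) to 1 (fully open), then the shift along the tool's x, y, z as a fraction of full scale, then the turn, a rotation vector about the tool's x, y, z as a fraction of full scale. In form: [[fingers, dx, dy, dz, wx, wy, wz], ...]. A call has 1 to 20 rows; each row shifts and turns the commanded pose from where the row before left it, along the tool's axes as they then stand; what a row does not reach is not made up. Full scale, the value 1, is 50 mm for a shift and 0.12 rad for a turn. A row lasts 1/8 s, in which the tool goes at most 62.5 mm and 10.7 degrees, less where a joint would pass 70% of its speed; a pose out of reach is approached as far as the arm can. A call with a number of a shift or a turn outside -1 to 1 is refused whole. A call with a gripper value outside its range is refused whole. The fingers move at their own pace and stop on an object; the grip force is fixed at half the most. Time passes only in rows, so rows that do not move let the fingers close. It gives the time, the measured TCP pose, the force, the opening and the grip force at its end, in the units of the state.
- get_obs(): the state, without advancing time (a new reading comes with each control period).
- vision.get_image(name): name is "scene" or "top" or "wrist"; returns a dict with "pixels" (400x640x3 uint8, red, green, blue), "depth" (400x640 float32, mm along the optical axis (not along the pixel's ray), 0 where there is no reading), "fx", "fy", "cx", "cy" (pixels), "T" (4x4, takes a point from camera to world coordinates); the wrist camera has in their place "T_tool_cam" (4x4, takes a point from camera to tool coordinates, whose origin is the TCP and whose axes are the flange's). Camera axes: x right, y down, z forward; pixel columns grow to the right and rows downward; lengths in mm; the calibration is good to about 2 mm. The wrist camera is an equidistant fisheye: a pixel r from the principal point sees the ray r / f radians off the axis. A picture is of the moment at which its call begins: read the wrist's pose just before it.
- ctrl.close_job(): hands the job in; it is judged then, once.
The state is a dict: "t": time; "qpos": joint angles; "qvel": joint speeds; "joint_torque": joint torques, N m; "ee_pos": TCP position; "orientation": TCP orientation; "ft_force": force on the tool from outside, world axes, zero at the start; "moment": the same for the moment, N m; "width": finger opening in mm; "grasp_force": force on a finger pad.
Only numpy, scipy, OpenCV 4.12 (cv2) and the standard library are available. Lean on these libraries where they do the work, as an engineer would, in place of code of your own. Each camera call takes 0.05 s, during which the arm holds its last target. There are 200 camera calls.

TASK

A customer has bought the little glass swan, which is hemmed in by three tall pieces on the black display plinth: first clear the vase, the fir tree and the obelisk onto the felt-lined tray, standing upright, and leave the swan where it is until all three are there. Then stand the swan in the middle of the open gift box, and after that put the three tall pieces back on the plinth, each where it stood before. It is glass, so set every piece down gently and let nothing drop or topple, and leave the flask, the bracelet and the owl alone.

Things in the scene. Friction and masses are not known exactly. Their poses are not given: they have to be found in the camera images.
- vase: clear glass bud vase, 130 mm tall, round, no black base: foot 44 mm, belly 51 mm across (height 22-42 mm), straight round neck 23 mm across from height 84 mm to the open top. 0.13-0.25 kg. Origin: centre of its underside, z up. Grip the neck from above, e.g. TCP 108 mm above the origin. Starts on any one of the plinth's three outer discs.
- tree: glass fir tree, 140 mm tall, on a round black base 50 mm across, 12 mm high: three cone tiers (49, 40, 31 mm across) up to height 100 mm, on top a straight round finial 18 mm across from 100 to 134 mm, rounded to 140. 0.10-0.20 kg. Origin: centre of its underside, z up. Grip the finial from above, e.g. TCP 123 mm above the origin. Starts on any one of the plinth's three outer discs.
- obelisk: glass obelisk, 145 mm tall, on a square black base 46 mm wide, 14 mm high: square column 26 mm wide up to height 122 mm, flat sides facing the body's x and y, pyramid point above. 0.17-0.34 kg. Origin: centre of its underside, z up. Grip across the flats from above, e.g. TCP 106 mm above the origin. Starts on any one of the plinth's three outer discs.
- swan: small glass swan, 67 mm tall, on a black base 46 mm long (x, the way it faces), 34 mm wide (y), 18 mm high; body 28 mm wide, slim neck. 0.05-0.10 kg. Origin: centre of its underside, z up. Grip the base along y, e.g. TCP 23 mm above the origin. Starts on the plinth's fourth disc, the tall pieces 55-70 mm from it (axis to axis) at left, right and robot side: too tight to reach down.
- plinth: black display board, fixed, 170 (x) by 200 (y) by 12 mm high, no rim; on top four flush mirror discs of 59 mm where the pieces stand: outer ones at (-35,0), (25,62), (25,-62) mm, the swan's at (30,0) mm; pieces start within 4 mm of the disc centres. Origin: centre of its underside; x points away from the robot, y left, turned by up to 0.4 rad.
- tray: wooden tray, fixed, 280 (x) by 110 mm (y), lined with dark felt: inner floor 270 by 100 mm, 5 mm above the table; rim 12 mm above the table. Left or right of the plinth, long side roughly away from the robot. Origin: centre of its underside. Empty at the start; holds the three tall pieces in a row along x, about 85 mm apart.
- giftbox: open cardboard gift box, fixed, 136 by 136 mm, 36 mm high, walls 3 mm, floor top 5 mm above the table, paper-lined. On the other side of the plinth from the tray. Origin: centre of its underside; sides along x and y. Empty at the start; the swan may face any way in it.
- flask: bystander: brushed steel drinking flask with a wooden cap, 68 mm across and 206 mm tall, standing at the right. Origin: centre of its underside. Leave it alone.
- bracelet: bystander: bracelet of blue and clear glass beads lying flat beyond the plinth, 82 mm across, 14 mm high. Origin: its centre, on the table. Leave it alone.
- owl: bystander: small glass owl, 65 mm tall, on a round black base 42 mm across, beyond the plinth. Origin: centre of its underside. Leave it alone.

How it is judged:
By the outcome, as a careful person would: the job done as asked, in the order asked, and still so for the second after the job is handed in, with the robot touching nothing.
It also fails if it takes over 141 s, if anything falls off the work surface, if the arm or the gripper's body presses on something with over 40 N, if the wrist force passes 120 N, or if a joint passes its speed limit or range.

## Working session

There is one attempt and no reset: what is moved stays moved. The work goes in short steps, Python scripts to look and compute and a tool call to move; the robot and the scene stay as the last step left them, time stands still between calls to the robot, and variables do not carry over. Pictures are saved under pics/ and viewed, at most 14 in all, crops included, and the job is handed in when it is done.

Besides the shell and the picture viewer there is one more tool, called after "Call:" as name(argument=value, ...), one argument or row to a line, values as JSON. step_arm: Moves the arm, as the interface text tells. Its arguments: {"type":"object","properties":{"plan":{"type":"array","items":{"type":"array","items":{"type":"number","minimum":-1,"maximum":1}}}},"required":["plan"]}

```bash
mkdir -p pics; ls; cat > h.py <<'E'
import numpy as np, cv2
from scipy.spatial.transform import Rotation as R
from workcell import get_obs, vision, ctrl
def grab(n,save=None):
    im=vision.get_image(n)
    if save: cv2.imwrite('pics/'+save,im['pixels'][:,:,::-1])
    return im
def cloud(im):
    d=im['depth'];v,u=np.indices(d.shape)
    p=np.stack([(u-im['cx'])/im['fx']*d,(v-im['cy'])/im['fy']*d,d,np.ones_like(d)],-1)
    return (p@im['T'].T)[...,:3]
E
python3 - <<'E'
from h import *
o=get_obs();print({k:np.round(v,3) for k,v in o.items()})
for n in('top','scene'):
    im=grab(n,n+'0.png');np.savez(n+'0.npz',**im);print(n,im['fx'],im['cx'],im['cy'],np.round(im['T'],3).tolist())
E
```

```text
pics
{'t': np.float64(0.0), 'qpos': array([ 1.249,  0.424,  1.631, -0.   ,  1.089, -0.019]), 'qvel': array([ 0.002,  0.001, -0.001, -0.   ,  0.   ,  0.001]), 'joint_torque': array([-1.0000e-03, -5.4463e+01, -2.7366e+01,  6.5000e-02,  2.2000e-02,
       -0.0000e+00]), 'ee_pos': array([186.193, 596.068, 240.599]), 'orientation': array([-4.740e-01, -3.105e+00,  2.000e-03]), 'ft_force': array([ 0.382,  0.017, -0.204]), 'moment': array([ 0.028, -0.032,  0.004]), 'grasp_force': np.float64(0.0), 'width': np.float64(87.906)}
top 496.9758263029984 315.5521460612471 195.49515222212702 [[0.008, -0.997, 0.079, 496.457], [-1.0, -0.009, -0.014, -82.431], [0.014, -0.079, -0.997, 1641.369], [0.0, 0.0, 0.0, 1.0]]
scene 395.7246560274827 322.32527257693476 194.64028696381544 [[-0.705, 0.555, -0.442, 1106.458], [0.71, 0.542, -0.45, 403.951], [-0.01, -0.631, -0.776, 930.188], [0.0, 0.0, 0.0, 1.0]]
```

View pics/top0.png

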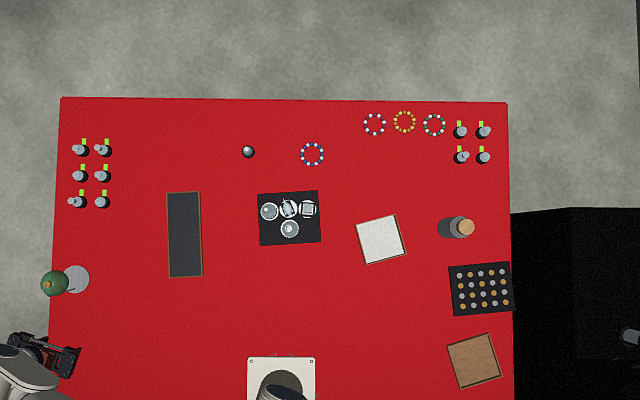

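View pics/scene0.png

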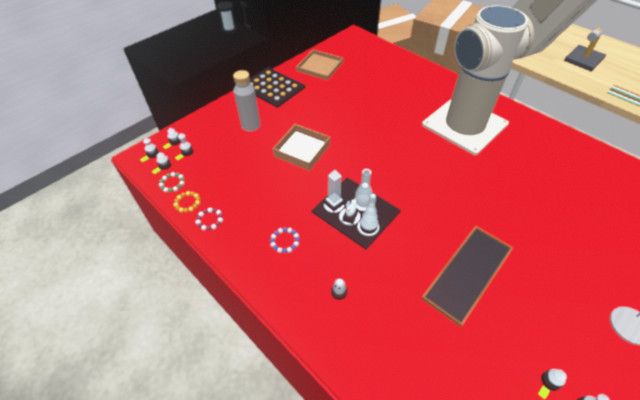

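The top view shows the tray at the left (184,234) and the plinth at (290,218). The tree is on the left disc (270,211), the obelisk on the right (307,209), the vase on the robot side (290,229) and the swan at (289,208). The gift box is at (381,239). The scene view shows the same layout. Next I measure.

```bash
cat >> h.py <<'E'
def onplane(im,uv,z):
    uv=np.atleast_2d(uv).astype(float)
    d=np.c_[(uv[:,0]-im['cx'])/im['fx'],(uv[:,1]-im['cy'])/im['fy'],np.ones(len(uv))]@im['T'][:3,:3].T
    o=im['T'][:3,3];return o+d*((z-o[2])/d[:,2])[:,None]
E
python3 - <<'E'
from h import *
im=dict(np.load('top0.npz'));px=im['pixels'].astype(int)
red=((px[...,0]>150)&(px[...,1]<90)&(px[...,2]<100))
m=(~red).astype(np.uint8)
n,l,s,c=cv2.connectedComponentsWithStats(m)
for name,(u,v),z in(('tray',(184,234),12),('plinth',(262,235),12),('box',(381,239),36)):
    k=l[v,u];cn=max(cv2.findContours((l==k).astype(np.uint8),0,1)[0],key=cv2.contourArea)
    P=onplane(im,cn[:,0],z)[:,:2].astype(np.float32)
    r=cv2.minAreaRect(P);print(name,s[k],np.round(cv2.boxPoints(r),1).tolist(),r)
P=cloud(im)
for name,sl in(('plinth',np.s_[185:250,250:330]),('tray',np.s_[190:280,165:205]),('box',np.s_[212:266,353:408])):
    q=P[sl].reshape(-1,3);print(name,np.percentile(q[:,2],[5,25,50,75,95,99]).round(1))
cr=cv2.resize(im['pixels'][180:256,245:335,::-1],None,fx=8,fy=7.8,interpolation=2);cv2.imwrite('pics/c1.png',cr)
# tall tops
q=P[185:250,250:330];
for zmin in(100,):
  mm=(q[...,2]>zmin).astype(np.uint8);n,l,s,c=cv2.connectedComponentsWithStats(mm)
  for i in range(1,n):print(s[i],c[i]+[250,185],np.median(q[l==i],0),q[l==i].max(0))
E
```

```text
tray [ 166  191   38   88 2992] [[353.1000061035156, 369.6000061035156], [360.5, 256.5], [639.7999877929688, 274.70001220703125], [632.4000244140625, 387.70001220703125]] ((496.46087646484375, 322.130615234375), (279.9076843261719, 113.26502990722656), 3.723616600036621)
plinth [ 257  190   64   56 3237] [[459.3999938964844, 78.0999984741211], [474.29998779296875, -123.5999984741211], [646.0, -111.0], [631.0999755859375, 90.80000305175781]] ((552.6937255859375, -16.431076049804688), (172.12725830078125, 202.29959106445312), 4.226119518280029)
box [ 354  214   53   51 1812] [[401.29998779296875, -263.3999938964844], [438.5, -397.70001220703125], [569.9000244140625, -361.29998779296875], [532.5999755859375, -227.0]] ((485.5667724609375, -312.3421936035156), (136.28921508789062, 139.42364501953125), 15.488316535949707)
plinth [ -3.4   2.4  10.5  15.9  78.5 148.9]
tray [-1.3  3.3  6.5  9.8 15.1 19.4]
box [-3.6  1.2  4.5  8.3 34.3 42. ]
[76  0  1  1  1] [326. 185.] [ 496.45710322  -82.43107898 1641.36947053] [ 496.45710322  -82.43107898 1641.36947053]
[31  2  1  1  1] [281. 187.] [ 496.45
[... 1515 characters left out ...]
1  1] [291. 213.] [ 496.45710322  -82.43107898 1641.36947053] [ 496.45710322  -82.43107898 1641.36947053]
[49 34  1  1  1] [299. 219.] [ 496.45710322  -82.43107898 1641.36947053] [ 496.45710322  -82.43107898 1641.36947053]
[35 40  8  7 28] [288.39285714 228.        ] [516.66770029 -22.10107122 142.98533657] [525.46683628 -11.59673747 149.43367286]
[22 51  1  1  1] [272. 236.] [ 496.45710322  -82.43107898 1641.36947053] [ 496.45710322  -82.43107898 1641.36947053]
[63 56  1  1  1] [313. 241.] [ 496.45710322  -82.43107898 1641.36947053] [ 496.45710322  -82.43107898 1641.36947053]
[61 64  1  1  1] [311. 249.] [ 496.45710322  -82.43107898 1641.36947053] [ 496.45710322  -82.43107898 1641.36947053]
```

View pics/c1.png

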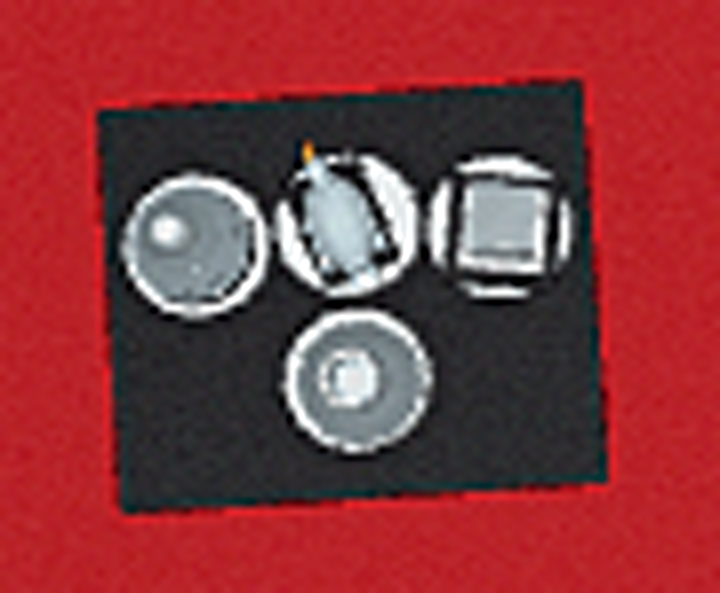

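The crop confirms it: tree at left (195,245), swan in the middle with its bill at upper left (308,150), obelisk at right (500,225), vase in front (355,380). I'll move to hover over the plinth for a wrist view.

Call:
step_arm(
  plan=[
    [0,0,0,-0.7,0,0,-0.8],
    [0,0,0,-0.7,0,0,-0.8],
    [0,0,0,-0.7,0,0,-0.8],
    [0,0,0,-0.7,0,0,-0.74],
    [0,-0.41,-0.84,0,0,0,0],
    [0,-0.41,-0.84,0,0,0,0],
    [0,-0.41,-0.84,0,0,0,0],
    [0,-0.41,-0.84,0,0,0,0],
    [0,-0.41,-0.84,0,0,0,0],
    [0,-0.41,-0.84,0,0,0,0],
    [0,-0.41,-0.84,0,0,0,0],
    [0,-0.41,-0.84,0,0,0,0],
    [0,-0.41,-0.84,0,0,0,0],
    [0,-0.41,-0.84,0,0,0,0],
    [0,-0.41,-0.84,0,0,0,0],
    [0,-0.41,-0.84,0,0,0,0],
    [0,-0.41,-0.84,0,0,0,0],
    [0,-0.41,-0.84,0,0,0,0],
    [0,-0.41,-0.84,0,0,0,0],
    [0,0,0,0,0,0,0],
  ],
)

```text
t: 2.6
ee_pos: [540.3, -11.2, 380.7]
orientation: [0.111, -3.139, 0.0]
ft_force: [0.1, 0.8, -0.7]
width: 43.8
grasp_force: 0.0
```

```bash
python3 - <<'E'
from h import *
o=get_obs();print(o['t'],o['ee_pos'],R.from_rotvec(o['orientation']).as_matrix().round(4).tolist(),o['width'])
im=grab('wrist','w1.png');np.savez('w1.npz',ee=o['ee_pos'],rv=o['orientation'],**im)
print(im['fx'],im['fy'],im['cx'],im['cy'],im['T_tool_cam'].round(3).tolist())
E
```

```text
2.6 [540.33847036 -11.20413345 380.6637699 ] [[-0.9975, -0.0704, -0.0009], [-0.0704, 0.9975, -0.0003], [0.001, -0.0002, -1.0]] 43.76281796811563
309.70691628693146 309.70691628693146 320.8024463988722 204.40469540672592 [[0.0, -0.957, -0.29, 77.14], [1.0, -0.0, 0.0, 0.647], [-0.0, -0.29, 0.957, -144.368], [0.0, 0.0, 0.0, 1.0]]
```

View pics/w1.png

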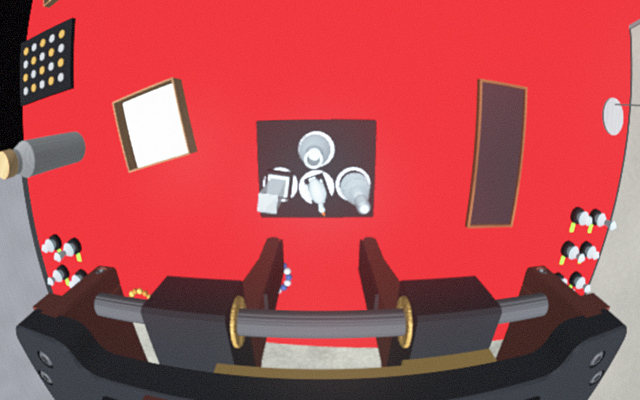

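The wrist view shows the vase neck top near (314,157), the tree finial near (362,208), the obelisk tip near (268,200) and the swan at (318,192). I rectify it to horizontal planes to measure.

```bash
cat >> h.py <<'E'
def wproj(W,P):
    """world points -> wrist pixels; W has ee, rv"""
    P=np.asarray(P,float)
    T=np.eye(4);T[:3,:3]=R.from_rotvec(W['rv']).as_matrix();T[:3,3]=W['ee'];T=T@W['T_tool_cam']
    p=(P-T[:3,3])@T[:3,:3];r=np.hypot(p[...,0],p[...,1]);k=np.arctan2(r,p[...,2])/np.maximum(r,1e-9)
    return np.stack([W['cx']+W['fx']*k*p[...,0],W['cy']+W['fy']*k*p[...,1]],-1)
def ortho(W,z,x0,x1,y0,y1,s):
    """up=+x, left=+y ; pixel(c,r): y=y1-c/s, x=x1-r/s"""
    xs=x1-np.arange(int((x1-x0)*s))/s; ys=y1-np.arange(int((y1-y0)*s))/s
    X,Y=np.meshgrid(xs,ys,indexing='ij')
    uv=wproj(W,np.stack([X,Y,np.full_like(X,z)],-1)).astype(np.float32)
    return cv2.remap(W['pixels'],uv[...,0],uv[...,1],cv2.INTER_CUBIC)
def tproj(im,P):
    p=(np.asarray(P,float)-im['T'][:3,3])@im['T'][:3,:3]
    return np.stack([im['cx']+im['fx']*p[...,0]/p[...,2],im['cy']+im['fy']*p[...,1]/p[...,2]],-1)
E
python3 - <<'E'
from h import *
W=dict(np.load('w1.npz'))
a=ortho(W,12,445,655,-135,95,3);
px=a.astype(int);m=((px[...,0]<120)&(px[...,1]<120)) | ~((px[...,0]>px[...,1]+70))
n,l,s,c=cv2.connectedComponentsWithStats(m.astype(np.uint8));k=1+np.argmax(s[1:,4])
cn=max(cv2.findContours((l==k).astype(np.uint8),0,1)[0],key=cv2.contourArea)[:,0]
P=np.c_[655-cn[:,1]/3,95-cn[:,0]/3].astype(np.float32);print(cv2.minAreaRect(P),np.round(cv2.boxPoints(cv2.minAreaRect(P)),1).tolist())
g=cv2.cvtColor(a,cv2.COLOR_RGB2BGR)
for x in range(450,655,50):cv2.line(g,(0,(655-x)*3),(8,(655-x)*3),(0,255,255),1)
for y in range(-100,95,50):cv2.line(g,((95-y)*3,0),((95-y)*3,8),(0,255,255),1)
for x,y in((573,47.3),(582.2,-76.4),(517.8,-19),(582.6,-14.2)):cv2.circle(g,(int((95-y)*3),int((655-x)*3)),int(29.5*3),(0,255,0),1)
cv2.imwrite('pics/o12.png',g)
tiles=[]
for n,(x,y),z in(('vase',(517.8,-19),142),('tree',(573,47.3),146),('ob',(582.2,-76.4),134),('swan',(582.6,-14.2),30)):
    t=ortho(W,z,x-33,x+33,y-33,y+33,6)[:,:,::-1].copy();cv2.drawMarker(t,(198,198),(0,0,255),0,12,1);cv2.putText(t,n,(5,15),0,.5,(0,255,255));tiles.append(t[:396,:396])
b=np.vstack([np.hstack(tiles[:2]),np.hstack(tiles[2:])]);cv2.imwrite('pics/tiles.png',cv2.resize(b,(600,600)))
E
```

```text
((557.4004516601562, -20.56023406982422), (168.2111358642578, 204.11212158203125), 4.1445231437683105) [[466.1000061035156, 75.19999694824219], [480.8999938964844, -128.39999389648438], [648.7000122070312, -116.30000305175781], [633.9000244140625, 87.30000305175781]]
```

View pics/o12.png

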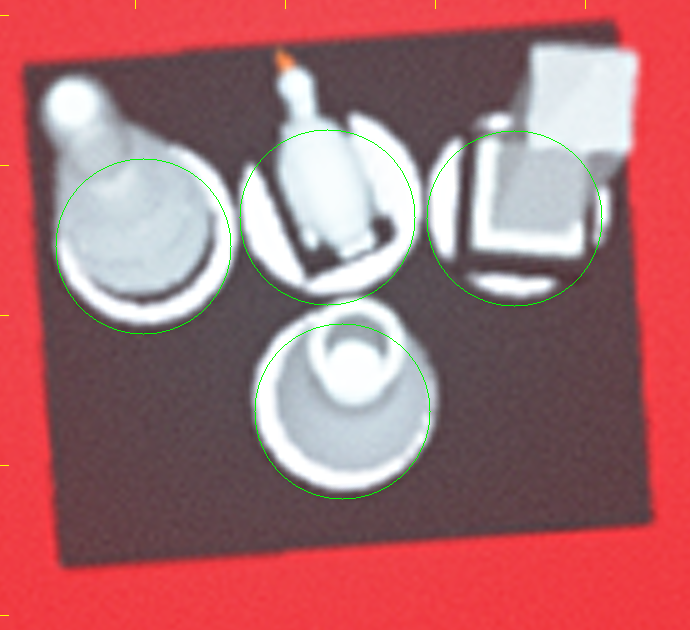

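View pics/tiles.png

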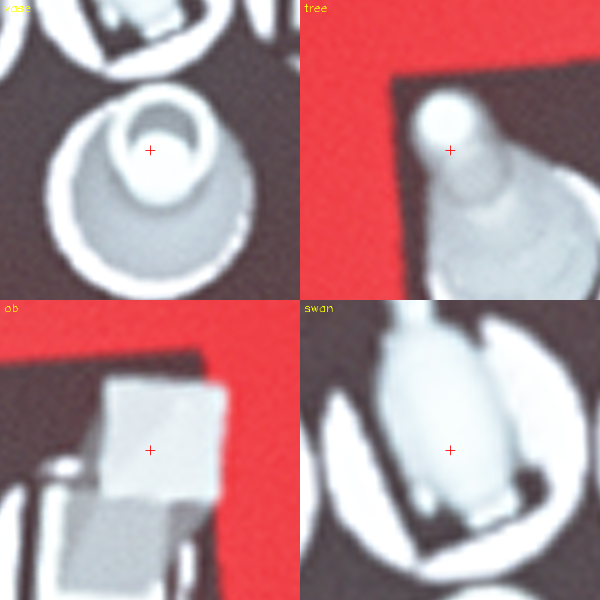

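The top camera and the wrist camera disagree by about 3 mm, so each grasp gets refined close up between the fingers. Tree first: hover.

Call:
step_arm(
  plan=[
    [0,-0.2,0.28,0.85,0,0,0],
    [0,-0.2,0.28,0.85,0,0,0],
    [0,-0.2,0.28,0.85,0,0,0],
    [0,-0.2,0.28,0.85,0,0,0],
    [0,0,0,0,0,0,0],
  ],
)

```text
t: 3.28
ee_pos: [572.7, 51.6, 208.4]
orientation: [0.12, -3.132, -0.0]
ft_force: [-1.0, -0.8, 0.5]
width: 43.8
grasp_force: 0.0
```

```bash
cat >> h.py <<'E'
def wshot(name):
    o=get_obs();im=grab('wrist',name+'.png');W=dict(ee=o['ee_pos'],rv=o['orientation'],**im);np.savez(name+'.npz',**W);return W
E
python3 - <<'E'
from h import *
W=wshot('w2');print(W['ee'],W['rv'])
for z in(148,):print(wproj(W,[W['ee'][0],W['ee'][1],z]))
d=W['depth'];print(d[150:260:12,300:345:6].round(0))
E
```

```text
[572.69214736  51.62123531 208.41293863] [ 1.20032722e-01 -3.13233531e+00 -1.08878590e-04]
[319.8135543  225.50207982]
[[337. 338. 335. 337. 337. 337. 335. 336.]
 [341. 342. 342. 340. 341. 340. 341. 341.]
 [337. 318. 315. 313. 318. 324. 343. 345.]
 [297. 290. 287. 286. 291. 298. 322. 349.]
 [276. 266. 262. 263. 267. 289. 323. 354.]
 [270. 248. 239. 240. 256. 272. 356. 356.]
 [360. 217. 216. 216. 225. 361. 361. 360.]
 [366. 215. 215. 215. 220. 365. 366. 367.]
 [383. 383. 384. 383. 385. 383. 382. 382.]
 [387. 388. 387. 387. 388. 388. 386. 388.]]
```

View pics/w2.png

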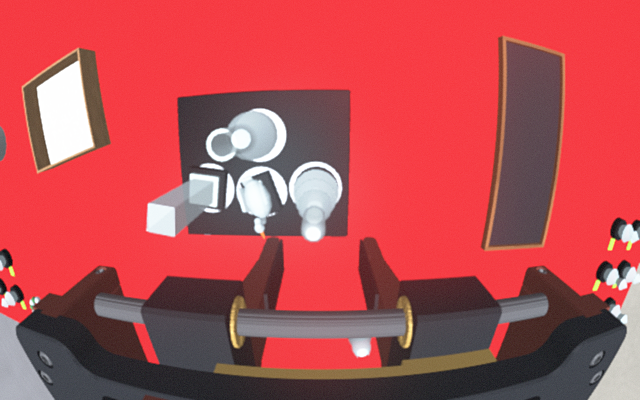

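The finial is at about (314,222), a few pixels left of the finger midline (column 320). I measure it from the depth.

```bash
cat >> h.py <<'E'
def wcloud(W,tool=False):
    d=W['depth'].astype(float);v,u=np.indices(d.shape);a=(u-W['cx'])/W['fx'];b=(v-W['cy'])/W['fy']
    th=np.hypot(a,b);k=np.tan(np.minimum(th,1.4))/np.maximum(th,1e-9)
    p=np.stack([a*k*d,b*k*d,d],-1);T=W['T_tool_cam'];p=p@T[:3,:3].T+T[:3,3]
    if tool:return p
    return p@R.from_rotvec(W['rv']).as_matrix().T+W['ee']
def piece(W,xy,r,z0,z1):
    P=wcloud(W);m=(np.hypot(P[...,0]-xy[0],P[...,1]-xy[1])<r)&(P[...,2]>z0)&(P[...,2]<z1)&(W['depth']>50)
    q=P[m];v,u=np.nonzero(m)
    print('n',len(q),'min',np.percentile(q,3,axis=0).round(1),'max',np.percentile(q,97,axis=0).round(1),'mean',q.mean(0).round(1),'u',u.min(),u.max(),'v',v.min(),v.max());return q
E
python3 - <<'E'
from h import *
W=dict(np.load('w2.npz'))
piece(W,(575,47),22,138,160);piece(W,(575,47),22,114,138);
piece(W,(519,-20),25,135,150);piece(W,(584,-79),25,115,140);piece(W,(584,-79),30,141,165)
P=wcloud(W)
for n,z in (('plinthtop',(555,30)),):
    m=(np.hypot(P[...,0]-490,P[...,1]-10)<12);print(P[m].mean(0))
E
```

```text
n 528 min [568.4  39.4 140. ] max [583.1  54.5 153.8] mean [574.5  46.9 149.5] u 301 325 v 215 242
n 202 min [567.9  38.8 115.1] max [574.   54.7 137.6] mean [569.8  46.7 126.7] u 302 324 v 206 221
n 537 min [509.9 -31.9 135.6] max [530.7 -10.5 144.2] mean [520.3 -21.3 141.7] u 206 239 v 128 161
n 776 min [570.6 -87.9 116.3] max [595.6 -65.1 139.5] mean [579.  -71.7 129.9] u 148 184 v 197 235
n 441 min [575.1 -85.2 141.2] max [590.6 -69.6 155.9] mean [581.6 -75.8 147.2] u 146 168 v 209 234
[490.02748379   9.98521666  12.99935236]
```

Call:
step_arm(
  plan=[
    [0,0,0,0.3,0,0,0],
    [0,0,0,0,0,0,0],
  ],
)

```text
t: 3.58
ee_pos: [574.9, 49.6, 196.6]
orientation: [0.116, -3.139, 0.0]
ft_force: [0.3, 1.0, 1.3]
width: 43.9
grasp_force: 0.0
```

Call:
step_arm(
  plan=[
    [0,0,0,0,0,0,0],
    [0,0,0,0,0,0,0],
    [0,0,0,0,0,0,0],
  ],
)

```text
t: 3.95
ee_pos: [575.5, 49.7, 196.8]
orientation: [-0.116, 3.139, 0.0]
ft_force: [-0.3, -0.7, -0.3]
width: 43.9
grasp_force: 0.0
```

```bash
python3 - <<'E'
from h import *
for i in range(1):
    W=wshot('w3');print(W['ee'].round(1),R.from_rotvec(W['rv']).as_matrix().round(3).tolist())
    piece(W,(575,47),22,138,160);piece(W,(575,47),22,114,138);piece(W,(519,-20),25,135,150)
    print(get_obs()['ee_pos'])
E
```

```text
[575.5  49.7 196.8] [[-0.997, -0.074, 0.001], [-0.074, 0.997, 0.0], [-0.001, -0.0, -1.0]]
n 610 min [568.4  39.1 140.2] max [583.3  54.6 153.9] mean [574.6  46.9 149.4] u 303 328 v 216 244
n 235 min [568.   38.5 115. ] max [574.3  54.9 137.1] mean [570.1  46.7 126.6] u 304 328 v 206 223
n 609 min [509.8 -31.9 135.8] max [530.3 -10.5 144.2] mean [520.1 -21.3 141.7] u 202 237 v 124 159
[575.44249284  49.73407214 196.66937063]
```

Call:
step_arm(
  plan=[
    [0,-0.01,-0.06,0.2,0,0,0],
    [0,0,0,0.3,0,0,0],
    [0,0,0,0.3,0,0,0],
    [0,0,0,0.3,0,0,0],
    [0,0,0,0.14,0,0,0],
    [-0.3,0,0,0,0,0,0],
    [-0.3,0,0,0,0,0,0],
  ],
)

```text
t: 4.88
ee_pos: [576.4, 46.9, 134.7]
orientation: [-0.116, 3.139, -0.0]
ft_force: [-0.6, -0.6, 0.1]
width: 31.0
grasp_force: 0.0
```

```bash
python3 - <<'E'
from h import *
W=wshot('w4');print(W['ee'].round(1))
g=cv2.resize(W['pixels'][180:290,240:400,::-1],None,fx=5,fy=5,interpolation=2);cv2.imwrite('pics/w4c.png',g)
E
```

```text
[576.4  46.9 134.7]
```

View pics/w4c.png

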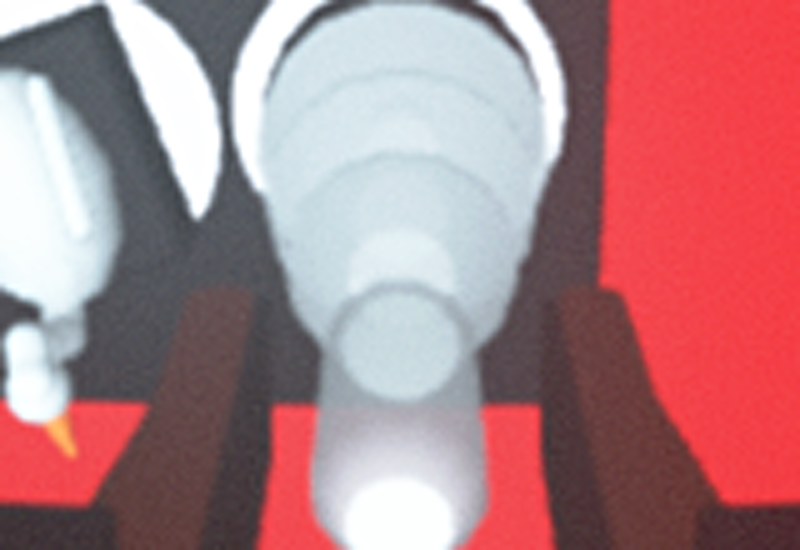

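The finial (columns 312–488) sits within about 0.6 mm of the finger midline (268–545). I close the fingers.

Call:
step_arm(
  plan=[
    [-1,0,0,0,0,0,0],
    [-1,0,0,0,0,0,0],
    [-1,0,0,0,0,0,0],
    [-1,0,0,0,0,0,0],
  ],
)

```text
t: 5.42
ee_pos: [576.3, 46.8, 134.7]
orientation: [-0.116, 3.139, -0.0]
ft_force: [0.4, -0.2, 4.3]
width: 17.4
grasp_force: 30.0
```

Call:
step_arm(
  plan=[
    [-1,0,0,-0.1,0,0,0],
    [-1,0,0,-0.3,0,0,0],
    [-1,0,0,-0.5,0,0,0],
    [-1,0,0,-0.6,0,0,0],
    [-1,0,0,-0.5,0,0,0],
    [-1,0.08,0.4,0,0,0,0],
    [-1,0.15,0.7,0,0,0,0],
    [-1,0.19,0.9,0,0,0,0],
    [-1,0.19,0.9,0,0,0,0],
    [-1,0.19,0.9,0,0,0,0],
    [-1,0.19,0.9,0,0,0,0],
    [-1,0.13,0.6,0,0,0,0],
    [-1,0.05,0.29,0,0,0,0],
    [-1,0,0,0,0,0,0],
    [-1,0,0,0,0,0,0],
  ],
)

```text
t: 7.3
ee_pos: [497.0, 320.4, 234.1]
orientation: [0.115, -3.139, 0.001]
ft_force: [0.6, -0.6, -1.2]
width: 17.4
grasp_force: 30.0
```

```bash
python3 - <<'E'
from h import *
W=wshot('w5');e=W['ee'];print(e.round(1),get_obs()['ee_pos'].round(1),get_obs()['ft_force'].round(1),get_obs()['width'])
P=wcloud(W);m=W['depth']>50
T=P.reshape(-1,3)
for xy in((e[0]-45,e[1]),(e[0],e[1]+38),(e[0],e[1]-38)):
    k=np.hypot(T[:,0]-xy[0],T[:,1]-xy[1])<6;print(xy,k.sum(),np.median(T[k],0).round(1))
# rim points: wood height
a=ortho(W,5,e[0]-110,e[0]+60,e[1]-90,e[1]+90,4)
cv2.imwrite('pics/w5o.png',a[:,:,::-1])
E
```

```text
[497.  320.4 234.1] [497.2 320.3 234.2] [ 0.5 -0.9 -0.9] 17.573555606315022
(np.float64(452.02732059103437), np.float64(320.43187302374184)) 78 [452.  320.4   6.8]
(np.float64(497.02732059103437), np.float64(358.43187302374184)) 69 [496.9 358.3   6.9]
(np.float64(497.02732059103437), np.float64(282.43187302374184)) 74 [496.9 282.5   6.7]
```

View pics/w5o.png

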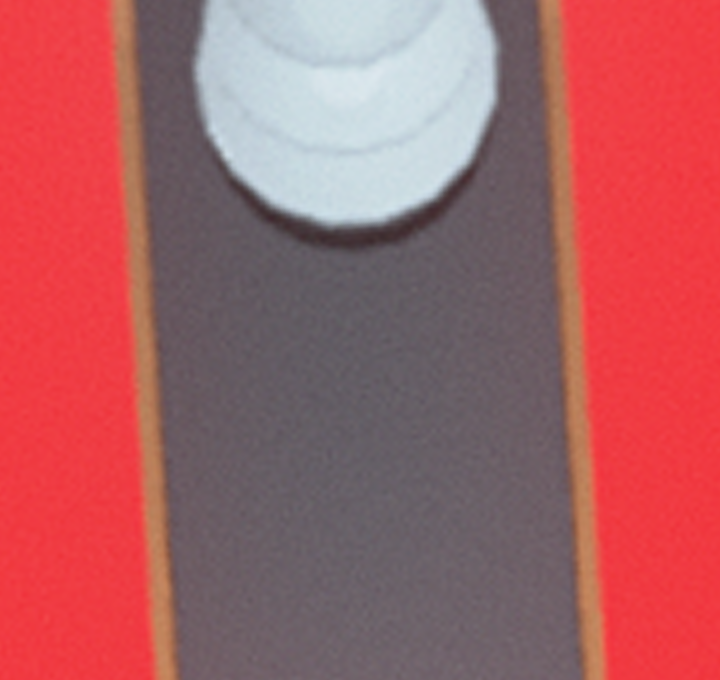

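The tree is centred between the tray rims (columns 130 and 585 at row 240). I lower it, finishing gently.

Call:
step_arm(
  plan=[
    [-1,0,0,0.3,0,0,0],
    [-1,0,0,0.5,0,0,0],
    [-1,0,0,0.5,0,0,0],
    [-1,0,0,0.4,0,0,0],
    [-1,0,0,0.25,0,0,0],
    [-1,0,0,0.1,0,0,0],
    [-1,0,0,0.03,0,0,0],
    [-1,0,0,0.02,0,0,0],
    [-1,0,0,0,0,0,0],
  ],
)

```text
t: 8.48
ee_pos: [497.3, 321.5, 129.9]
orientation: [-0.116, 3.139, 0.001]
ft_force: [0.4, 0.3, -1.0]
width: 17.7
grasp_force: 30.0
```

Call:
step_arm(
  plan=[
    [-1,0,0,0.02,0,0,0],
    [-1,0,0,0.02,0,0,0],
    [-1,0,0,0,0,0,0],
  ],
)

```text
t: 8.85
ee_pos: [497.2, 321.4, 127.8]
orientation: [-0.116, 3.139, 0.0]
ft_force: [-0.5, -1.4, 2.3]
width: 17.2
grasp_force: 30.0
```

Call:
step_arm(
  plan=[
    [-1,0,0,0.01,0,0,0],
    [-1,0,0,0,0,0,0],
  ],
)

```text
t: 9.1
ee_pos: [497.4, 321.5, 127.7]
orientation: [-0.116, 3.139, 0.001]
ft_force: [-0.7, -0.9, 8.1]
width: 17.4
grasp_force: 30.0
```

Call:
step_arm(
  plan=[
    [-0.3,0,0,0,0,0,0],
    [-0.1,0,0,0,0,0,0],
    [0,0,0,0,0,0,0],
    [0,0,0,-0.3,0,0,0],
    [0,0,0,-0.6,0,0,0],
    [0,0,0,-0.7,0,0,0],
    [0,0.05,-0.4,0,0,0,0],
    [0,0,-0.8,0,0,0,0],
    [0,0,-0.95,0,0,0,0],
    [0,0,-0.95,0,0,0,0],
    [0,0,-0.95,0,0,0,0],
    [0,0,-0.95,0,0,0,0],
    [0,0,-0.9,0,0,0,0],
    [0,0,-0.6,0,0,0,0],
    [0,0,-0.37,0,0,0,0],
    [0,0,0,0.3,0,0,0],
    [0,0,0,0,0,0,0],
    [0,0,0,0,0,0,0],
  ],
)

```text
t: 11.35
ee_pos: [519.6, -20.5, 191.4]
orientation: [0.118, -3.138, -0.0]
ft_force: [0.2, -0.6, 0.0]
width: 43.9
grasp_force: 0.0
```

```bash
python3 - <<'E'
from h import *
W=wshot('w6');print(W['ee'].round(1),get_obs()['ee_pos'].round(1),R.from_rotvec(W['rv']).as_matrix().round(3).tolist())
piece(W,(519,-20),25,136,150);piece(W,(519,-20),18,115,136)
piece(W,(582,-77),30,141,165)
P=wcloud(W);piece(W,(498,321),30,110,160)
E
```

```text
[519.6 -20.5 191.4] [519.9 -20.6 191.7] [[-0.997, -0.075, -0.001], [-0.075, 0.997, 0.0], [0.001, 0.0, -1.0]]
n 594 min [509.  -31.9 136.6] max [530.3 -11.6 144. ] mean [519.5 -21.9 141.6] u 302 334 v 212 248
n 496 min [508.8 -31.8 115.7] max [529.1 -12.6 135.3] mean [519.1 -21.8 125.9] u 302 334 v 204 240Traceback (most recent call last):
  File "<stdin>", line 4, in <module>
  File "h.py", line 42, in piece
    print('n',len(q),'min',np.percentile(q,3,axis=0).round(1),'max',np.percentile(q,97,axis=0).round(1),'mean',q.mean(0).round(1),'u',u.min(),u.max(),'v',v.min(),v.max());return q
                           ~~~~~~~~~~~~~^^^^^^^^^^^^
    return _quantile_unchecked(
        a, q, axis, out, overwrite_input, method, keepdims, weights)
    return _ureduce(a,
                    func=_quantile_ureduce_func,
    ...<5 lines>...
                    overwrite_input=overwrite_input,
                    method=method)
    r = func(a, **kwargs)
    result = _quantile(arr,
                       quantiles=q,
    ...<2 lines>...
                       out=out,
                       weights=wgt)
    slices_having_nans = np.isnan(arr[-1, ...])
                                  ~~~^^^^^^^^^
IndexError: index -1 is out of bounds for axis 0 with size 0
```

Call:
step_arm(
  plan=[
    [0,0,-0.036,0.2,0,0,0],
    [0,0,0,0.35,0,0,0],
    [0,0,0,0.35,0,0,0],
    [0,0,0,0.35,0,0,0],
    [0,0,0,0.18,0,0,0],
    [-0.25,0,0,0,0,0,0],
    [-1,0,0,0,0,0,0],
    [-1,0,0,0,0,0,0],
    [-1,0,0,0,0,0,0],
  ],
)

```text
t: 12.52
ee_pos: [520.3, -23.3, 120.8]
orientation: [-0.116, 3.139, -0.0]
ft_force: [0.4, -0.2, 1.1]
width: 22.4
grasp_force: 30.0
```

Call:
step_arm(
  plan=[
    [-1,0,0,0,0,0,0],
  ],
)

```text
t: 12.65
ee_pos: [520.4, -23.3, 120.8]
orientation: [-0.116, 3.139, -0.0]
ft_force: [-0.1, -0.2, 2.5]
width: 22.5
grasp_force: 30.0
```

```bash
python3 - <<'E'
from h import *
L=[]
for i in range(3):
    vision.get_image('wrist');L.append(get_obs()['ee_pos'])
print(np.round(L,2),get_obs()['qpos'].round(4),get_obs()['orientation'])
E
```

```text
[[520.41 -23.27 120.82]
 [520.42 -23.28 120.81]
 [520.43 -23.27 120.8 ]] [-0.0675  0.4522  1.9377 -0.      0.7509 -1.7123] [-1.16201935e-01  3.13860817e+00 -1.53979948e-04]
```

Call:
step_arm(
  plan=[
    [-1,0,0,-0.1,0,0,0],
    [-1,0,0,-0.3,0,0,0],
    [-1,0,0,-0.5,0,0,0],
    [-1,0,0,-0.6,0,0,0],
    [-1,0,0,-0.5,0,0,0],
    [-1,0.1,0.4,0,0,0,0],
    [-1,0.19,0.8,0,0,0,0],
    [-1,0.23,0.95,0,0,0,0],
    [-1,0.23,0.95,0,0,0,0],
    [-1,0.22,0.95,0,0,0,0],
    [-1,0.22,0.95,0,0,0,0],
    [-1,0.21,0.9,0,0,0,0],
    [-1,0.17,0.7,0,0,0,0],
    [-1,0.08,0.35,0,0,0,0],
    [-1,0,0,0.3,0,0,0],
    [-1,0,0,0.5,0,0,0],
    [-1,0,0,0.5,0,0,0],
    [-1,0,0,0.4,0,0,0],
    [-1,0,0,0.2,0,0,0],
    [-1,0,0,0,0,0,0],
  ],
)

```text
t: 15.3
ee_pos: [411.8, 316.1, 124.4]
orientation: [0.115, -3.138, 0.002]
ft_force: [0.2, 0.3, -1.4]
width: 22.8
grasp_force: 30.0
```

Call:
step_arm(
  plan=[
    [-1,0,0,0.1,0,0,0],
    [-1,0,0,0.05,0,0,0],
    [-1,0,0,0.02,0,0,0],
    [-1,0,0,0.02,0,0,0],
    [-1,0,0,0,0,0,0],
    [-1,0,0,0,0,0,0],
  ],
)

```text
t: 16.05
ee_pos: [412.1, 317.2, 116.0]
orientation: [-0.116, 3.139, 0.0]
ft_force: [-0.4, -0.5, -1.0]
width: 22.4
grasp_force: 30.0
```

Call:
step_arm(
  plan=[
    [-1,0,0,0.02,0,0,0],
    [-1,0,0,0.02,0,0,0],
    [-1,0,0,0.01,0,0,0],
    [-1,0,0,0,0,0,0],
  ],
)

```text
t: 16.55
ee_pos: [412.2, 317.3, 113.8]
orientation: [-0.116, 3.139, 0.0]
ft_force: [-1.7, 0.1, 5.2]
width: 22.1
grasp_force: 30.0
```

Call:
step_arm(
  plan=[
    [-0.2,0,0,0,0,0,0],
    [0,0,0,0,0,0,0],
    [0,0,0,0,0,0,0],
    [0,0,0,-0.3,0,0,0],
    [0,0,0,-0.8,0,0,0],
    [0,0,0,-0.9,0,0,0],
    [0,-0.14,-0.4,0,0,0,0],
    [0,-0.28,-0.8,0,0,0,0],
    [0,-0.33,-0.95,0,0,0,0],
    [0,-0.33,-0.95,0,0,0,0],
    [0,-0.33,-0.95,0,0,0,0],
    [0,-0.33,-0.95,0,0,0,0],
    [0,-0.33,-0.95,0,0,0,0],
    [0,-0.33,-0.95,0,0,0,0],
    [0,-0.28,-0.8,0,0,0,0],
    [0,-0.15,-0.41,0,0,0,0],
    [0,0,0,0,0,0,0],
    [0,0,0,0,0,0,0],
    [0,0,0,0,0,0,0],
  ],
)

```text
t: 18.92
ee_pos: [582.7, -75.4, 213.4]
orientation: [0.119, -3.139, -0.0]
ft_force: [0.6, -0.2, -0.3]
width: 43.9
grasp_force: 0.0
```

```bash
python3 - <<'E'
from h import *
W=wshot('w7');print(W['ee'].round(1),get_obs()['ee_pos'].round(1),R.from_rotvec(W['rv']).as_matrix().round(3).tolist())
q=piece(W,(582,-77),32,60,132);r=cv2.minAreaRect(piece(W,(582,-77),32,120,160)[:,:2].astype(np.float32));print(r)
x,y=582,-77
tiles=[ortho(W,z,x-30,x+30,y-30,y+30,6)[:360,:360,::-1] for z in(134,26)]
P=wcloud(W);pm=(W['depth']>50)
cv2.imwrite('pics/w7o.png',np.hstack(tiles))
E
```

```text
[582.7 -75.4 213.4] [582.8 -75.5 213.4] [[-0.997, -0.075, -0.0], [-0.075, 0.997, 0.0], [0.0, 0.0, -1.0]]
n 593 min [570.3 -90.4  62.7] max [572.6 -66.4 130.5] mean [571.4 -78.4 100.6] u 301 334 v 179 204
n 1244 min [570.9 -91.3 123.1] max [593.7 -66.9 155. ] mean [579.6 -79.1 140.9] u 297 334 v 195 236
((583.8926391601562, -79.02449035644531), (26.719942092895508, 26.564048767089844), 85.82210540771484)
```

View pics/w7o.png

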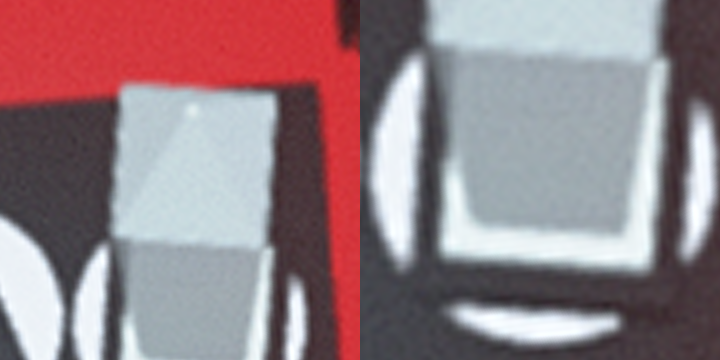

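The obelisk is at about (584,-79), with its flats turned to -0.068 rad: the front edge runs (115,238) to (270,248) in the left tile. I align the gripper to it.

Call:
step_arm(
  plan=[
    [0,-0.02,-0.075,0.2,0,0,0.6],
    [0,0,0,0.2,0,0,0.59],
    [0,0,0,0,0,0,0],
    [0,0,0,0,0,0,0],
  ],
)

```text
t: 19.48
ee_pos: [584.6, -80.0, 193.7]
orientation: [0.105, 3.14, -0.0]
ft_force: [-1.1, -0.3, 0.0]
width: 44.0
grasp_force: 0.0
```

```bash
python3 - <<'E'
from h import *
W=wshot('w8');print(W['ee'].round(1),get_obs()['ee_pos'].round(1),R.from_rotvec(W['rv']).as_matrix().round(3).tolist())
P=wcloud(W,True);w=wcloud(W)
# column in tool frame
m=(np.hypot(w[...,0]-584,w[...,1]+79)<32)&(w[...,2]>100)&(w[...,2]<140)&(W['depth']>50)
q=P[m];print(np.percentile(q,[1,3,50,97,99],axis=0).round(1));print(cv2.minAreaRect(q[:,:2].astype(np.float32)))
E
```

```text
[584.6 -80.  193.7] [584.7 -80.1 193.8] [[-0.998, 0.067, 0.0], [0.067, 0.998, -0.0], [-0.0, -0.0, -1.0]]
[[-10.8 -12.   53.9]
 [-10.3 -11.4  54.1]
 [ 12.6   1.2  59.6]
 [ 13.8  13.6  91.1]
 [ 14.   13.9  92.3]]
((1.1238346099853516, 0.8882808685302734), (26.184480667114258, 26.00170135498047), 89.5108871459961)
```

Call:
step_arm(
  plan=[
    [0,0.02,0.01,0.2,0,0,0],
    [0,0,0,0.35,0,0,0],
    [0,0,0,0.4,0,0,0],
    [0,0,0,0.35,0,0,0],
    [0,0,0,0.21,0,0,0],
    [-0.2,0,0,0,0,0,0],
    [-1,0,0,0,0,0,0],
    [-1,0,0,0,0,0,0],
    [-1,0,0,0,0,0,0],
    [-1,0,0,0,0,0,0],
  ],
)

```text
t: 20.78
ee_pos: [583.5, -79.9, 118.1]
orientation: [0.108, 3.14, -0.0]
ft_force: [-0.3, 0.2, -2.8]
width: 31.1
grasp_force: 30.0
```

Call:
step_arm(
  plan=[
    [-1,0,0,0,0,0,0],
    [-1,0,0,0,0,0,0],
  ],
)

```text
t: 21.02
ee_pos: [583.5, -79.9, 117.9]
orientation: [-0.108, -3.14, 0.0]
ft_force: [0.2, 1.1, -3.0]
width: 31.3
grasp_force: 30.0
```

```bash
python3 - <<'E'
from h import *
W=wshot('w9');o=get_obs();print(o['ee_pos'],o['width'],o['grasp_force'],o['moment'])
cv2.imwrite('pics/w9c.png',cv2.resize(W['pixels'][170:290,240:400,::-1],None,fx=5,fy=5,interpolation=2))
E
```

```text
[583.52056301 -79.84925734 117.88419278] 31.272294949334743 29.999682898633182 [ 0.01879651 -0.01579304  0.057484  ]
```

View pics/w9c.png

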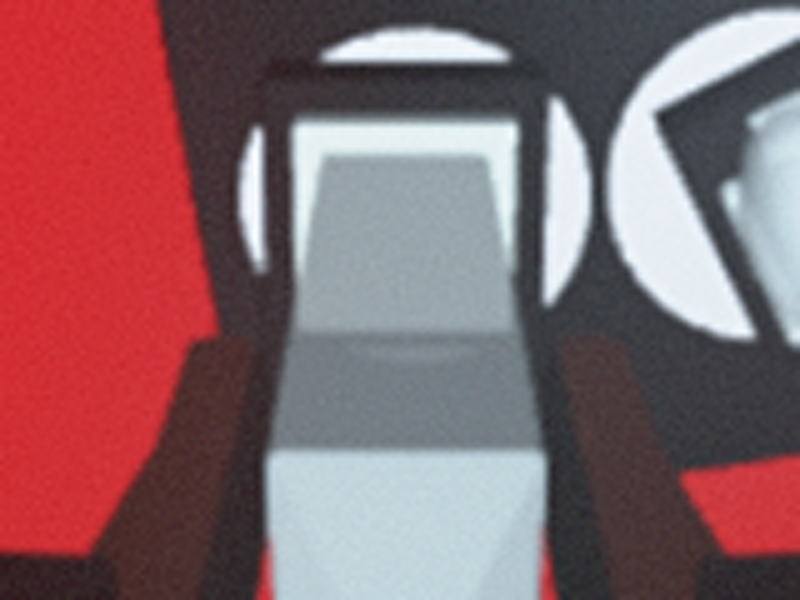

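The gripper is aligned with the flats, and the fingers report 30 N at 31 mm. The column looks about 26 mm there, so I test with a short lift.

Call:
step_arm(
  plan=[
    [-1,0,0,-0.04,0,0,0],
    [-1,0,0,-0.06,0,0,0],
    [-1,0,0,-0.1,0,0,0],
    [-1,0,0,0,0,0,0],
    [-1,0,0,0,0,0,0],
  ],
)

```text
t: 21.7
ee_pos: [583.5, -79.8, 128.0]
orientation: [0.108, 3.14, -0.0]
ft_force: [0.2, 0.6, -2.7]
width: 31.2
grasp_force: 30.0
```

```bash
python3 - <<'E'
from h import *
W=wshot('w10');o=get_obs();print(o['ee_pos'],o['width'],o['grasp_force'],o['ft_force'],o['moment'])
for n in('w9','w10'):
    W=dict(np.load(n+'.npz'));P=wcloud(W,True);m=(abs(P[...,1])<25)&(abs(P[...,0])<25)&(P[...,2]<60)&(P[...,2]>-45)&(W['depth']>50);q=P[m]
    v,u=np.nonzero(m);top=q[q[:,2]<-5];print(n,len(q),np.percentile(top,[2,50,98],axis=0).round(1).tolist())
    t=q[(q[:,2]<-30)];print(len(t),t.mean(0) if len(t) else '')
E
```

```text
[583.44444504 -79.83812768 127.84669689] 31.344436131115977 29.99957454856485 [ 0.37376192  0.18453572 -2.85174017] [ 0.00906766 -0.00987007 -0.01735008]
w9 8176 [[-9.4, -22.6, -42.9], [8.1, 0.7, -23.9], [12.4, 23.6, -6.3]]
1626 [  5.08565173   0.9310396  -35.84836733]
w10 8198 [[-9.5, -22.7, -42.8], [8.0, 0.7, -23.9], [12.3, 23.7, -6.2]]
1639 [  5.11956721   0.7674407  -35.87275983]
```

Call:
step_arm(
  plan=[
    [-1,0,0,-0.3,0,0,0],
    [-1,0,0,-0.5,0,0,0],
    [-1,0,0,-0.6,0,0,0],
    [-1,0,0,-0.4,0,0,0],
    [-1,0.03,0.4,0,0,0,0],
    [-1,0.06,0.8,0,0,0,0],
    [-1,0.07,0.95,0,0,0,0],
    [-1,0.07,0.95,0,0,0,0],
    [-1,0.07,0.95,0,0,0,0],
    [-1,0.07,0.95,0,0,0,0],
    [-1,0.07,0.95,0,0,0,0],
    [-1,0.07,0.95,0,0,0,0],
    [-1,0.05,0.8,0,0,0,0],
    [-1,0.02,0.43,0,0,0,0],
    [-1,0,0,0.3,0,0,0],
    [-1,0,0,0.5,0,0,0],
    [-1,0,0,0.5,0,0,0],
    [-1,0,0,0.3,0,0,0],
    [-1,0,0,0.1,0,0,0],
    [-1,0,0,0,0,0,0],
  ],
)

```text
t: 24.25
ee_pos: [582.8, 327.3, 132.9]
orientation: [-0.109, -3.14, 0.0]
ft_force: [-0.7, 0.4, -2.9]
width: 31.3
grasp_force: 30.0
```

Call:
step_arm(
  plan=[
    [-1,0,0,0,0,0,0],
  ],
)

```text
t: 24.38
ee_pos: [583.1, 327.9, 133.9]
orientation: [0.108, 3.138, 0.001]
ft_force: [0.3, 0.7, -2.6]
width: 31.1
grasp_force: 30.0
```

Call:
step_arm(
  plan=[
    [-1,0,0,0.2,0,0,0],
    [-1,0,0,0.15,0,0,0],
    [-1,0,0,0.05,0,0,0],
    [-1,0,0,0.02,0,0,0],
    [-1,0,0,0,0,0,0],
    [-1,0,0,0,0,0,0],
  ],
)

```text
t: 25.12
ee_pos: [582.7, 327.8, 112.1]
orientation: [0.108, 3.139, 0.0]
ft_force: [0.4, -1.0, -3.5]
width: 31.7
grasp_force: 30.0
```

Call:
step_arm(
  plan=[
    [-1,0,0,0.015,0,0,0],
    [-1,0,0,0.01,0,0,0],
    [-1,0,0,0,0,0,0],
  ],
)

```text
t: 25.5
ee_pos: [582.5, 327.7, 110.6]
orientation: [-0.108, -3.14, 0.0]
ft_force: [-0.6, -0.2, -2.3]
width: 31.1
grasp_force: 30.0
```

Call:
step_arm(
  plan=[
    [-1,0,0,0.01,0,0,0],
    [-1,0,0,0.01,0,0,0],
    [-1,0,0,0,0,0,0],
  ],
)

```text
t: 25.88
ee_pos: [582.9, 327.8, 110.3]
orientation: [0.108, 3.139, 0.001]
ft_force: [-1.7, -1.0, 4.3]
width: 31.5
grasp_force: 30.0
```

Call:
step_arm(
  plan=[
    [-0.1,0,0,0,0,0,0],
    [0.05,0,0,0,0,0,0],
    [0.05,0,0,0,0,0,0],
    [0.05,0,0,-0.3,0,0,0],
    [0.05,0,0,-0.6,0,0,0],
    [0.05,0,0,-0.7,0,0,0],
    [0.05,0,0,-0.6,0,0,0],
    [0.3,-0.03,-0.4,0,0,0,0],
    [0.3,-0.06,-0.8,0,0,0,0],
    [0.3,-0.07,-0.95,0,0,0,0],
    [0.3,-0.07,-0.95,0,0,0,0],
    [0.3,-0.07,-0.95,0,0,0,0],
    [0.3,-0.07,-0.95,0,0,0,0],
    [0.3,-0.06,-0.9,0,0,0,0],
    [0.3,-0.03,-0.6,0,0,0,0],
    [0.3,-0.02,-0.36,0,0,0,0],
    [0.3,0,0,0.2,0,0,-0.9],
    [0.3,0,0,0.2,0,0,-0.95],
    [0.3,0,0,0.2,0,0,-0.95],
    [0.3,0,0,0.2,0,0,-0.93],
  ],
)

```text
t: 28.38
ee_pos: [582.3, -16.1, 178.8]
orientation: [0.598, -3.083, -0.0]
ft_force: [0.4, 0.3, 0.0]
width: 57.1
grasp_force: 0.0
```

Call:
step_arm(
  plan=[
    [0.3,0,0,0,0,0,0],
    [0.3,0,0,0,0,0,0],
  ],
)

```text
t: 28.62
ee_pos: [582.8, -16.1, 179.7]
orientation: [0.588, -3.086, -0.0]
ft_force: [0.5, -0.7, 0.9]
width: 56.8
grasp_force: 0.0
```

```bash
python3 - <<'E'
from h import *
W=wshot('w11');print(W['ee'].round(1),get_obs()['ee_pos'].round(1),R.from_rotvec(W['rv']).as_matrix().round(3).tolist(),get_obs()['width'])
P=wcloud(W)
m=(np.hypot(P[...,0]-584,P[...,1]+16)<45)&(P[...,2]>20)&(W['depth']>50)
print(np.percentile(P[m],[1,50,99],axis=0).round(1))
for z0,z1 in((24,36),(36,60),(60,90)):
    k=m&(P[...,2]>z0)&(P[...,2]<z1);print(z0,k.sum(),cv2.minAreaRect(P[k][:,:2].astype(np.float32)) if k.sum()>3 else '')
e=W['ee'];x,y=e[:2]
# ortho at z=30 with tool-aligned view
Rm=R.from_rotvec(W['rv']).as_matrix()
s=6;h=32;a=np.arange(-h,h,1/s)
A,B=np.meshgrid(a,a,indexing='ij')   # rows: tool x increasing down, cols tool y
tiles=[]
for z in(30,12):
    pts=np.array([x,y,0])+A[...,None]*Rm[:,0]+B[...,None]*Rm[:,1];pts[...,2]=z
    uv=wproj(W,pts).astype(np.float32);t=cv2.remap(W['pixels'],uv[...,0],uv[...,1],2);cv2.drawMarker(t,(h*s,h*s),(255,0,0),0,20,1);tiles.append(t)
cv2.imwrite('pics/w11o.png',np.hstack(tiles)[:,:,::-1])
print(a.size)
E
```

```text
[582.8 -16.1 179.7] [583.  -16.1 179.9] [[-0.93, -0.368, -0.0], [-0.368, 0.93, 0.0], [0.0, 0.0, -1.0]] 57.141371580574884
[[544.  -59.5  30.9]
 [566.  -22.7 260.5]
 [603.2  15.4 284.6]]
24 452 ((587.0029296875, -13.439140319824219), (46.84785461425781, 34.50619125366211), 23.19858169555664)
36 1003 ((582.9688110351562, -14.962423324584961), (45.949668884277344, 26.66774559020996), 21.839025497436523)
60 347 ((594.5775756835938, -10.267036437988281), (46.81733322143555, 26.614364624023438), 22.17904281616211)
384
```

View pics/w11o.png

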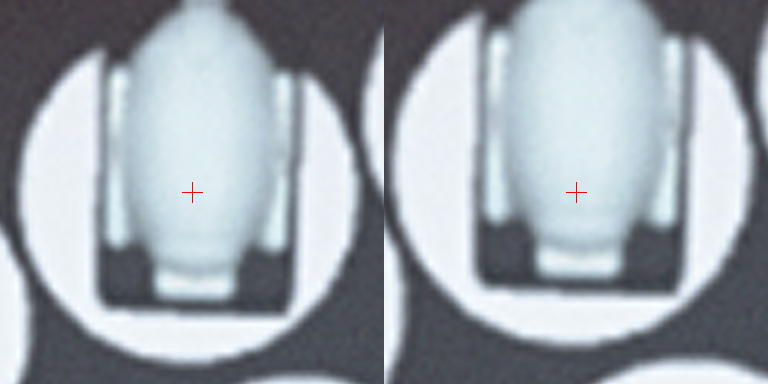

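Left tile: the swan's base spans columns 98–300, its back edge is at row 308, and it is turned about 1.6° further than the tool. I correct for that and descend.

Call:
step_arm(
  plan=[
    [0.3,-0.085,0.01,0.2,0,0,-0.23],
    [0.3,0,0,0.5,0,0,0],
    [0.3,0,0,0.5,0,0,0],
    [0.3,0,0,0.5,0,0,0],
    [0.3,0,0,0.5,0,0,0],
    [0.3,0,0,0.4,0,0,0],
    [0.3,0,0,0.15,0,0,0],
    [0.3,0,0,0,0,0,0],
    [0.3,0,0,0,0,0,0],
    [0.3,0,0,0,0,0,0],
  ],
)

```text
t: 29.92
ee_pos: [587.2, -14.1, 42.9]
orientation: [-0.634, 3.076, -0.001]
ft_force: [-0.2, -0.4, 0.3]
width: 57.0
grasp_force: 0.0
```

Call:
step_arm(
  plan=[
    [0.3,0,0,0.1,0,0,0],
    [0.3,0,0,0.05,0,0,0],
    [0.1,0,0,0,0,0,0],
    [-0.15,0,0,0,0,0,0],
    [-1,0,0,0,0,0,0],
    [-1,0,0,0,0,0,0],
    [-1,0,0,0,0,0,0],
  ],
)

```text
t: 30.8
ee_pos: [586.7, -14.1, 34.7]
orientation: [-0.634, 3.077, -0.0]
ft_force: [-0.1, -0.0, -0.8]
width: 33.6
grasp_force: 30.0
```

Call:
step_arm(
  plan=[
    [-1,0,0,-0.1,0,0,0],
    [-1,0,0,-0.4,0,0,0],
    [-1,0,0,-0.6,0,0,0],
    [-1,0,0,-0.6,0,0,0],
    [-1,0,0,-0.5,0,0,0],
    [-1,0.21,-0.23,0,0,0,0],
    [-1,0.5,-0.56,0,0,0,0],
    [-1,0.67,-0.75,0,0,0,0],
    [-1,0.72,-0.8,0,0,0,0],
    [-1,0.72,-0.8,0,0,0,0],
    [-1,0.67,-0.75,0,0,0,0],
    [-1,0.5,-0.56,0,0,0,0],
    [-1,0.22,-0.23,0,0,0,0],
    [-1,0,0,0,0,0,0],
    [-1,0,0,0,0,0,0],
    [-1,0,0,0,0,0,0],
  ],
)

```text
t: 32.8
ee_pos: [488.6, -307.3, 144.5]
orientation: [0.625, -3.072, 0.011]
ft_force: [-0.0, -0.3, -0.2]
width: 33.7
grasp_force: 30.0
```

```bash
python3 - <<'E'
from h import *
W=wshot('w12');print(W['ee'].round(1),get_obs()['ee_pos'].round(1),W['rv'],get_obs()['width'])
P=wcloud(W);d=W['depth']>50
m=d&(np.hypot(P[...,0]-485,P[...,1]+312)<115)&(P[...,2]>29)&(P[...,2]<43)
T=wcloud(W,True);m&=~((abs(T[...,1])<60)&(abs(T[...,0])<50))
print(m.sum(),cv2.minAreaRect(P[m][:,:2].astype(np.float32)))
e=W['ee'];g=ortho(W,36,400,575,-405,-220,3.4)[:,:,::-1].copy()
c=((-220+312.3)*3.4,(575-485.6)*3.4)
b=cv2.boxPoints((c,(136*3.4,136*3.4),-15.5));cv2.polylines(g,[b.astype(int)],1,(0,255,0),1)
cv2.imwrite('pics/w12o.png',g)
E
```

```text
[ 488.6 -307.3  144.5] [ 488.6 -307.5  144.5] [ 0.62465285 -3.07173092  0.01070995] 33.58509836989193
1920 ((489.9578857421875, -315.9236145019531), (136.9352264404297, 137.34420776367188), 15.633919715881348)
```

View pics/w12o.png

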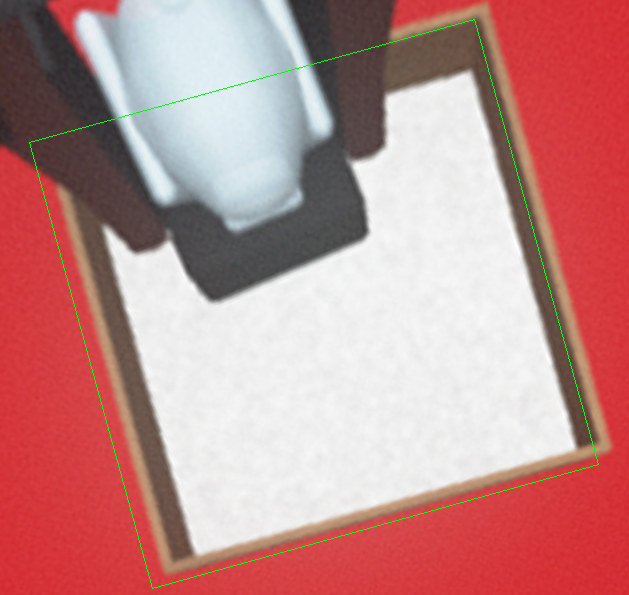

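The wrist view puts the box at (490,-316), about 4 mm from the top-view guess (the green outline). I trust the wrist view and shift, then lower.

Call:
step_arm(
  plan=[
    [-1,0.04,-0.16,0,0,0,0],
    [-1,0,0,0,0,0,0],
    [-1,0,0,0.3,0,0,0],
    [-1,0,0,0.4,0,0,0],
    [-1,0,0,0.4,0,0,0],
    [-1,0,0,0.3,0,0,0],
    [-1,0,0,0,0,0,0],
    [-1,0,0,0,0,0,0],
    [-1,0,0,0,0,0,0],
  ],
)

```text
t: 33.98
ee_pos: [490.4, -316.3, 75.3]
orientation: [0.617, -3.072, 0.017]
ft_force: [-0.6, -0.1, -1.2]
width: 33.9
grasp_force: 30.0
```

```bash
python3 - <<'E'
from h import *
o=get_obs();M=R.from_rotvec(o['orientation']).as_matrix();print(M.round(4).tolist(),o['qpos'].round(3),o['ee_pos'],o['qvel'].round(3))
print(np.round(np.cross([0,0,1],M.T@[0,0,-1])/0.12,3)) # tool-frame turn (units) to make z down
E
```

```text
[[-0.9224, -0.3862, -0.0061], [-0.3861, 0.9224, -0.0122], [0.0104, -0.0089, -0.9999]] [-0.586  0.596  1.812 -0.02   0.732 -2.539] [ 490.3933177  -316.32205147   75.30566804] [-0.    -0.001  0.003  0.001  0.    -0.001]
[-0.074 -0.086  0.   ]
```

Joint 6 is at its limit. I turn back about 0.14 rad, which also matches the box's yaw; the swan may face any way.

Call:
step_arm(
  plan=[
    [-1,0,0,0,0,0,0.4],
    [-1,0,0,0,0,0,0.4],
    [-1,0,0,0,0,0,0.4],
    [-1,0,0,0,0,0,0],
    [-1,0,0,0,0,0,0],
  ],
)

```text
t: 34.6
ee_pos: [490.1, -316.1, 75.0]
orientation: [0.396, -3.108, 0.017]
ft_force: [-0.8, 0.6, -0.5]
width: 33.6
grasp_force: 30.0
```

```bash
python3 - <<'E'
from h import *
o=get_obs();M=R.from_rotvec(o['orientation']).as_matrix();print(M.round(4).tolist(),o['qpos'].round(3),o['ee_pos'])
print(np.round(np.cross([0,0,1],M.T@[0,0,-1])/0.12,3))
E
```

```text
[[-0.968, -0.2508, -0.0067], [-0.2507, 0.968, -0.0119], [0.0095, -0.0098, -0.9999]] [-0.586  0.596  1.813 -0.02   0.731 -2.396] [ 490.09792422 -316.09994897   74.98152406]
[-0.082 -0.079  0.   ]
```

Call:
step_arm(
  plan=[
    [-1,0,0,0,-0.08,-0.08,0],
    [-1,0,0,0,0,0,0],
    [-1,0,0,0.2,0,0,0],
    [-1,0,0,0.3,0,0,0],
    [-1,0,0,0.2,0,0,0],
    [-1,0,0,0.1,0,0,0],
    [-1,0,0,0.05,0,0,0],
    [-1,0,0,0,0,0,0],
    [-1,0,0,0,0,0,0],
  ],
)

```text
t: 35.72
ee_pos: [490.1, -316.2, 32.4]
orientation: [-0.396, 3.116, -0.0]
ft_force: [0.1, -0.3, -1.1]
width: 33.7
grasp_force: 30.0
```

Call:
step_arm(
  plan=[
    [-1,0,0,0.05,0,0,0],
    [-1,0,0,0.02,0,0,0],
    [-1,0,0,0.01,0,0,0],
    [-1,0,0,0,0,0,0],
    [-1,0,0,0,0,0,0],
  ],
)

```text
t: 36.35
ee_pos: [489.9, -316.0, 28.1]
orientation: [0.396, -3.116, -0.0]
ft_force: [-0.1, 1.3, -1.1]
width: 33.7
grasp_force: 30.0
```

Call:
step_arm(
  plan=[
    [-1,0,0,0.01,0,0,0],
    [-1,0,0,0.01,0,0,0],
    [-1,0,0,0,0,0,0],
  ],
)

```text
t: 36.72
ee_pos: [489.9, -316.0, 27.6]
orientation: [0.396, -3.116, -0.0]
ft_force: [-1.9, 1.2, 4.5]
width: 33.6
grasp_force: 30.0
```

Call:
step_arm(
  plan=[
    [0,0,0,0,0,0,0],
    [0.1,0,0,0,0,0,0],
    [0.1,0,0,0,0,0,0],
    [0.1,0,0,-0.4,0,0,0],
    [0.1,0,0,-0.8,0,0,0],
    [0.1,0,0,-0.95,0,0,0],
    [0.1,0,0,-0.95,0,0,0],
    [0.1,0,0,-0.75,0,0,0],
    [0.1,0,0,0,0,0,0.9],
    [0.1,0,0,0,0,0,0.9],
    [0.1,0,0,0,0,0,0.88],
    [0.1,0,0,0,0,0,0],
    [0.1,0,0,0,0,0,0],
  ],
)

```text
t: 38.35
ee_pos: [490.0, -316.0, 220.2]
orientation: [0.105, 3.14, -0.0]
ft_force: [0.5, -0.6, -0.1]
width: 48.2
grasp_force: 0.0
```

```bash
python3 - <<'E'
from h import *
o=get_obs();M=R.from_rotvec(o['orientation']).as_matrix();print(M.round(4).tolist(),o['qpos'].round(3),o['ee_pos'])
W=wshot('w13');P=wcloud(W);m=(W['depth']>50)&(np.hypot(P[...,0]-490,P[...,1]+316)<40)
for a,b in((14,26),(26,75)):
    k=m&(P[...,2]>a)&(P[...,2]<b);print(k.sum(),cv2.minAreaRect(P[k][:,:2].astype(np.float32)),P[k][:,2].max())
E
```

```text
[[-0.9977, 0.0671, 0.0002], [0.0671, 0.9977, -0.0001], [-0.0002, -0.0001, -1.0]] [-0.593  0.387  1.742 -0.     1.012 -2.097] [ 489.97081041 -316.02728823  220.23582512]
345 ((490.3182373046875, -315.3089599609375), (46.245018005371094, 34.71060562133789), 13.838968276977539) 25.562527173949036
1023 ((492.1894226074219, -315.4206237792969), (60.455806732177734, 28.660160064697266), 13.638280868530273) 74.98575458222876
```

The swan stands at (490,-315), upright and in the middle of the box. Now the obelisk.

Call:
step_arm(
  plan=[
    [0.1,-0.03,0.4,0,0,0,0],
    [0.1,-0.06,0.8,0,0,0,0],
    [0.1,-0.07,0.95,0,0,0,0],
    [0.1,-0.07,0.95,0,0,0,0],
    [0.1,-0.07,0.95,0,0,0,0],
    [0.1,-0.07,0.95,0,0,0,0],
    [0.1,-0.07,0.95,0,0,0,0],
    [0.1,-0.07,0.95,0,0,0,0],
    [0.1,-0.07,0.95,0,0,0,0],
    [0.1,-0.07,0.95,0,0,0,0],
    [0.1,-0.07,0.95,0,0,0,0],
    [0.1,-0.07,0.95,0,0,0,0],
    [0.1,-0.07,0.95,0,0,0,0],
    [0.1,-0.07,0.95,0,0,0,0],
    [0.1,-0.04,0.38,0,0,0,0],
    [0.1,0,0,0,0,0,0],
    [0.1,0,0,0,0,0,0],
    [0.1,0,0,0,0,0,0],
  ],
)

```text
t: 40.65
ee_pos: [583.1, 326.6, 219.8]
orientation: [-0.111, -3.139, 0.0]
ft_force: [-0.2, 0.3, 0.1]
width: 48.6
grasp_force: 0.0
```

```bash
cat >> h.py <<'E'
def sq(W,xy,z0,z1,r=32):
    P=wcloud(W,True);w=wcloud(W)
    m=(np.hypot(w[...,0]-xy[0],w[...,1]-xy[1])<r)&(w[...,2]>z0)&(w[...,2]<z1)&(W['depth']>50)
    print('tool frame',m.sum(),cv2.minAreaRect(P[m][:,:2].astype(np.float32)),np.percentile(P[m],[2,98],axis=0).round(1).tolist())
E
python3 - <<'E'
from h import *
W=wshot('w14');print(W['ee'].round(1),get_obs()['ee_pos'].round(1),get_obs()['orientation'])
sq(W,(583,328),100,133)
sq(W,(497,321),110,160,25);sq(W,(412,317),120,145,25)
E
```

```text
[583.1 326.6 219.8] [583.3 326.7 219.8] [-1.10876046e-01 -3.13908366e+00  2.40131554e-05]
tool frame 592 ((0.621281623840332, 1.4457168579101562), (26.199264526367188, 25.689922332763672), 89.51932525634766) [[-11.1, -11.0, 87.0], [13.1, 14.1, 119.1]]
tool frame 489 ((84.50579833984375, -10.580984115600586), (16.72212791442871, 17.87557601928711), 0.9582364559173584) [[76.9, -18.7, 72.7], [92.1, -2.4, 83.2]]
tool frame 280 ((164.19076538085938, -20.323549270629883), (12.101449966430664, 21.765575408935547), 5.707327365875244) [[158.4, -30.0, 82.8], [166.6, -9.5, 99.3]]
```

Call:
step_arm(
  plan=[
    [0.1,0.01,0.02,0.2,0,0,0],
    [0.1,0,0,0.5,0,0,0],
    [0.1,0,0,0.6,0,0,0],
    [0.1,0,0,0.5,0,0,0],
    [0.1,0,0,0.25,0,0,0],
    [0.1,0,0,0.13,0,0,0],
    [0.1,0,0,0,0,0,0],
    [0.1,0,0,0,0,0,0],
  ],
)

```text
t: 41.7
ee_pos: [583.2, 329.4, 111.6]
orientation: [0.109, 3.139, 0.002]
ft_force: [0.3, 0.2, -0.3]
width: 48.3
grasp_force: 0.0
```

Call:
step_arm(
  plan=[
    [0.1,0,0,0,0,0,0],
    [0.1,0,0,0,0,0,0],
  ],
)

```text
t: 41.95
ee_pos: [582.9, 329.3, 111.2]
orientation: [0.109, 3.139, 0.001]
ft_force: [0.3, -0.0, 0.4]
width: 48.5
grasp_force: 0.0
```

Call:
step_arm(
  plan=[
    [0.1,0,-0.03,0.015,0,0,0],
    [0.1,0,0,0,0,0,0],
    [-0.2,0,0,0,0,0,0],
    [-1,0,0,0,0,0,0],
    [-1,0,0,0,0,0,0],
    [-1,0,0,0,0,0,0],
    [-1,0,0,0,0,0,0],
  ],
)

```text
t: 42.82
ee_pos: [582.6, 327.6, 109.9]
orientation: [-0.109, -3.139, -0.0]
ft_force: [-0.3, -0.6, 0.2]
width: 31.3
grasp_force: 30.0
```

Call:
step_arm(
  plan=[
    [-1,0,0,-0.1,0,0,0],
    [-1,0,0,-0.4,0,0,0],
    [-1,0,0,-0.6,0,0,0],
    [-1,0,0,-0.6,0,0,0],
    [-1,0,0,-0.3,0,0,0],
    [-1,-0.03,-0.4,0,0,0,0],
    [-1,-0.06,-0.8,0,0,0,0],
    [-1,-0.07,-0.95,0,0,0,0],
    [-1,-0.07,-0.95,0,0,0,0],
    [-1,-0.07,-0.95,0,0,0,0],
    [-1,-0.07,-0.95,0,0,0,0],
    [-1,-0.07,-0.95,0,0,0,0],
    [-1,-0.07,-0.95,0,0,0,0],
    [-1,-0.05,-0.8,0,0,0,0],
    [-1,-0.02,-0.43,0,0,0,0],
    [-1,0,0,0.3,0,0,0],
    [-1,0,0,0.5,0,0,0],
    [-1,0,0,0.5,0,0,0],
    [-1,0,0,0.3,0,0,0],
    [-1,0,0,0,0,0,0],
  ],
)

```text
t: 45.32
ee_pos: [582.4, -79.0, 128.2]
orientation: [-0.107, -3.136, -0.001]
ft_force: [-0.8, 0.5, -1.9]
width: 31.5
grasp_force: 30.0
```

Call:
step_arm(
  plan=[
    [-1,0,0,0,0,0,0],
    [-1,0,0,0,0,0,0],
    [-1,0,0,0,0,0,0],
  ],
)

```text
t: 45.7
ee_pos: [583.8, -80.0, 130.6]
orientation: [0.109, 3.139, 0.0]
ft_force: [-0.6, 0.6, -2.3]
width: 31.4
grasp_force: 30.0
```

Call:
step_arm(
  plan=[
    [-1,0.005,0,0.12,0,0,0],
    [-1,0,0,0.07,0,0,0],
    [-1,0,0,0.03,0,0,0],
    [-1,0,0,0.015,0,0,0],
    [-1,0,0,0,0,0,0],
    [-1,0,0,0,0,0,0],
  ],
)

```text
t: 46.45
ee_pos: [583.3, -79.9, 118.2]
orientation: [-0.109, -3.139, -0.0]
ft_force: [0.3, -0.2, -3.4]
width: 31.4
grasp_force: 30.0
```

Call:
step_arm(
  plan=[
    [-1,0,0,0.01,0,0,0],
    [-1,0,0,0.01,0,0,0],
    [-1,0,0,0,0,0,0],
  ],
)

```text
t: 46.82
ee_pos: [583.2, -79.9, 117.1]
orientation: [-0.109, -3.139, -0.0]
ft_force: [-0.8, -0.4, -3.8]
width: 31.3
grasp_force: 30.0
```

Call:
step_arm(
  plan=[
    [-1,0,0,0.01,0,0,0],
    [-1,0,0,0.005,0,0,0],
    [-1,0,0,0,0,0,0],
  ],
)

```text
t: 47.2
ee_pos: [583.6, -79.9, 116.9]
orientation: [0.109, 3.139, 0.0]
ft_force: [-0.5, -0.0, 4.4]
width: 31.3
grasp_force: 30.0
```

Call:
step_arm(
  plan=[
    [-0.1,0,0,0,0,0,0],
    [0.05,0,0,0,0,0,0],
    [0.05,0,0,0,0,0,0],
    [0.05,0,0,-0.4,0,0,0],
    [0.05,0,0,-0.8,0,0,0],
    [0.05,0,0,-0.8,0,0,0],
    [0,0,0,0,0,0,-0.6],
    [0,0,0,0,0,0,-0.6],
    [0,0.06,0.4,0,0,0,0],
    [0,0.11,0.8,0,0,0,0],
    [0,0.13,0.95,0,0,0,0],
    [0,0.13,0.95,0,0,0,0],
    [0,0.13,0.95,0,0,0,0],
    [0,0.13,0.95,0,0,0,0],
    [0,0.13,0.95,0,0,0,0],
    [0,0.13,0.95,0,0,0,0],
    [0,0.11,0.8,0,0,0,0],
    [0,0.06,0.43,0,0,0,0],
    [0,0,0,0,0,0,0],
    [0,0,0,0,0,0,0],
  ],
)

```text
t: 49.7
ee_pos: [496.9, 320.3, 216.3]
orientation: [0.116, -3.139, 0.001]
ft_force: [0.3, -0.3, -0.0]
width: 43.7
grasp_force: 0.0
```

Call:
step_arm(
  plan=[
    [0,0,0,0.2,0,0,0],
    [0,0,0,0,0,0,0],
    [0,0,0,0,0,0,0],
  ],
)

```text
t: 50.08
ee_pos: [497.2, 320.7, 206.3]
orientation: [0.116, -3.139, 0.0]
ft_force: [0.1, 0.4, 0.1]
width: 43.7
grasp_force: 0.0
```

```bash
python3 - <<'E'
from h import *
W=wshot('w15');print(W['ee'].round(1),get_obs()['ee_pos'].round(1),get_obs()['orientation'])
sq(W,(497,321),108,160,25)
E
```

```text
[497.2 320.7 206.3] [497.2 320.9 206.4] [ 1.16516788e-01 -3.13897714e+00 -2.91365956e-04]
tool frame 687 ((-0.2686958312988281, 0.8672771453857422), (17.789838790893555, 17.43565559387207), 28.664939880371094) [[-6.8, -7.1, 59.5], [8.2, 8.8, 96.3]]
```

Call:
step_arm(
  plan=[
    [0,0,0.01,0.2,0,0,0],
    [0,0,0,0.4,0,0,0],
    [0,0,0,0.5,0,0,0],
    [0,0,0,0.3,0,0,0],
    [0,0,0,0.16,0,0,0],
    [0,0,0,0,0,0,0],
    [0,0,0,0,0,0,0],
  ],
)

```text
t: 51.0
ee_pos: [497.4, 322.1, 129.1]
orientation: [-0.118, 3.139, 0.001]
ft_force: [-0.1, 0.7, -0.1]
width: 43.7
grasp_force: 0.0
```

Call:
step_arm(
  plan=[
    [0,0,-0.012,0.025,0,0,0],
    [-0.3,0,0,0,0,0,0],
    [-1,0,0,0,0,0,0],
    [-1,0,0,0,0,0,0],
    [-1,0,0,0,0,0,0],
    [-1,0,0,0,0,0,0],
  ],
)

```text
t: 51.75
ee_pos: [497.0, 321.2, 127.3]
orientation: [0.118, -3.139, -0.0]
ft_force: [-0.7, -0.0, 0.3]
width: 17.2
grasp_force: 30.0
```

Call:
step_arm(
  plan=[
    [-1,0,0,-0.1,0,0,0],
    [-1,0,0,-0.3,0,0,0],
    [-1,0,0,-0.5,0,0,0],
    [-1,0,0,-0.6,0,0,0],
    [-1,0,0,-0.5,0,0,0],
    [-1,-0.08,-0.4,0,0,0,0],
    [-1,-0.15,-0.7,0,0,0,0],
    [-1,-0.19,-0.9,0,0,0,0],
    [-1,-0.19,-0.9,0,0,0,0],
    [-1,-0.19,-0.9,0,0,0,0],
    [-1,-0.19,-0.9,0,0,0,0],
    [-1,-0.13,-0.6,0,0,0,0],
    [-1,-0.05,-0.29,0,0,0,0],
    [-1,0,0,0.2,0,0,0],
    [-1,0,0,0.5,0,0,0],
    [-1,0,0,0.5,0,0,0],
    [-1,0,0,0.35,0,0,0],
    [-1,0,0,0.1,0,0,0],
    [-1,0,0,0,0,0,0],
    [-1,0,0,0,0,0,0],
  ],
)

```text
t: 54.25
ee_pos: [576.8, 47.0, 145.4]
orientation: [-0.118, 3.138, 0.0]
ft_force: [0.3, -0.0, -1.0]
width: 17.3
grasp_force: 30.0
```

Call:
step_arm(
  plan=[
    [-1,0,0,0,0,0,0],
    [-1,0,0,0,0,0,0],
  ],
)

```text
t: 54.5
ee_pos: [576.5, 46.8, 145.1]
orientation: [-0.117, 3.139, 0.0]
ft_force: [0.8, 0.5, 0.3]
width: 17.3
grasp_force: 30.0
```

Descend about 9.5 mm, then creep.

Call:
step_arm(
  plan=[
    [-1,0.01,-0.005,0.1,0,0,0],
    [-1,0,0,0.06,0,0,0],
    [-1,0,0,0.03,0,0,0],
    [-1,0,0,0,0,0,0],
    [-1,0,0,0,0,0,0],
  ],
)

```text
t: 55.12
ee_pos: [575.8, 46.6, 135.1]
orientation: [0.118, -3.139, -0.0]
ft_force: [0.4, 0.3, -1.3]
width: 17.1
grasp_force: 30.0
```

Call:
step_arm(
  plan=[
    [-1,0,0,0.01,0,0,0],
    [-1,0,0,0,0,0,0],
  ],
)

```text
t: 55.38
ee_pos: [575.8, 46.6, 134.7]
orientation: [0.117, -3.139, -0.0]
ft_force: [0.2, -0.7, -1.3]
width: 17.2
grasp_force: 30.0
```

Call:
step_arm(
  plan=[
    [-1,0,0,0.01,0,0,0],
    [-1,0,0,0.005,0,0,0],
    [-1,0,0,0,0,0,0],
  ],
)

```text
t: 55.75
ee_pos: [575.9, 46.6, 134.3]
orientation: [-0.117, 3.139, 0.0]
ft_force: [-1.2, 0.1, 4.9]
width: 17.6
grasp_force: 30.0
```

Call:
step_arm(
  plan=[
    [-0.3,0,0,0,0,0,0],
    [-0.1,0,0,0,0,0,0],
    [0,0,0,0,0,0,0],
    [0,0,0,-0.3,0,0,0],
    [0,0,0,-0.6,0,0,0],
    [0,0,0,-0.7,0,0,0],
    [0,0.2,0.4,0,0,0,0],
    [0,0.36,0.7,0,0,0,0],
    [0,0.455,0.9,0,0,0,0],
    [0,0.455,0.9,0,0,0,0],
    [0,0.455,0.9,0,0,0,0],
    [0,0.455,0.9,0,0,0,0],
    [0,0.31,0.6,0,0,0,0],
    [0,0.17,0.34,0,0,0,0],
    [0,0,0,0.4,0,0,0],
    [0,0,0,0,0,0,0],
    [0,0,0,0,0,0,0],
    [0,0,0,0,0,0,0],
  ],
)

```text
t: 58.0
ee_pos: [412.5, 316.9, 194.5]
orientation: [-0.116, 3.139, 0.001]
ft_force: [-0.5, 0.3, 0.2]
width: 44.0
grasp_force: 0.0
```

```bash
python3 - <<'E'
from h import *
W=wshot('w16');print(W['ee'].round(1),get_obs()['ee_pos'].round(1),get_obs()['orientation'])
sq(W,(412,317),100,145,25)
E
```

```text
[412.5 316.9 194.5] [412.5 316.9 194.6] [-1.16403172e-01  3.13910430e+00  1.14970089e-03]
tool frame 1107 ((1.107889175415039, 1.1643810272216797), (22.81828498840332, 23.27476692199707), 67.98201751708984) [[-9.0, -9.0, 57.5], [12.2, 11.4, 93.5]]
```

Call:
step_arm(
  plan=[
    [0,0.01,0.008,0.2,0,0,0],
    [0,0,0,0.4,0,0,0],
    [0,0,0,0.5,0,0,0],
    [0,0,0,0.3,0,0,0],
    [0,0,0,0.17,0,0,0],
    [0,0,0,0,0,0,0],
    [0,0,0,0,0,0,0],
  ],
)

```text
t: 58.92
ee_pos: [411.9, 317.7, 116.1]
orientation: [-0.118, 3.139, 0.001]
ft_force: [-0.7, -0.1, -0.2]
width: 43.6
grasp_force: 0.0
```

Call:
step_arm(
  plan=[
    [0,0,-0.007,0.04,0,0,0],
    [-0.25,0,0,0,0,0,0],
    [-1,0,0,0,0,0,0],
    [-1,0,0,0,0,0,0],
    [-1,0,0,0,0,0,0],
    [-1,0,0,0,0,0,0],
  ],
)

```text
t: 59.68
ee_pos: [411.6, 317.2, 113.6]
orientation: [0.118, -3.139, -0.001]
ft_force: [0.1, -0.7, 1.8]
width: 22.7
grasp_force: 30.0
```

Call:
step_arm(
  plan=[
    [-1,0,0,-0.1,0,0,0],
    [-1,0,0,-0.3,0,0,0],
    [-1,0,0,-0.5,0,0,0],
    [-1,0,0,-0.6,0,0,0],
    [-1,0,0,-0.5,0,0,0],
    [-1,-0.1,-0.4,0,0,0,0],
    [-1,-0.19,-0.8,0,0,0,0],
    [-1,-0.23,-0.95,0,0,0,0],
    [-1,-0.23,-0.95,0,0,0,0],
    [-1,-0.22,-0.95,0,0,0,0],
    [-1,-0.22,-0.95,0,0,0,0],
    [-1,-0.21,-0.9,0,0,0,0],
    [-1,-0.17,-0.7,0,0,0,0],
    [-1,-0.08,-0.35,0,0,0,0],
    [-1,0,0,0.2,0,0,0],
    [-1,0,0,0.4,0,0,0],
    [-1,0,0,0.5,0,0,0],
    [-1,0,0,0.4,0,0,0],
    [-1,0,0,0.1,0,0,0],
    [-1,0,0,0,0,0,0],
  ],
)

```text
t: 62.18
ee_pos: [519.5, -22.4, 133.2]
orientation: [0.119, -3.138, -0.001]
ft_force: [0.7, -0.1, -0.9]
width: 22.8
grasp_force: 30.0
```

Call:
step_arm(
  plan=[
    [-1,0,0,0,0,0,0],
    [-1,0,0,0,0,0,0],
  ],
)

```text
t: 62.42
ee_pos: [520.2, -23.2, 134.1]
orientation: [-0.118, 3.138, 0.0]
ft_force: [-0.3, -0.2, -0.9]
width: 22.9
grasp_force: 30.0
```

Call:
step_arm(
  plan=[
    [-1,0.005,0.01,0.12,0,0,0],
    [-1,0,0,0.07,0,0,0],
    [-1,0,0,0.04,0,0,0],
    [-1,0,0,0.02,0,0,0],
    [-1,0,0,0,0,0,0],
    [-1,0,0,0,0,0,0],
  ],
)

```text
t: 63.18
ee_pos: [519.6, -22.8, 120.9]
orientation: [0.118, -3.139, -0.0]
ft_force: [0.8, -0.2, -1.2]
width: 22.5
grasp_force: 30.0
```

Call:
step_arm(
  plan=[
    [-1,0,0,0.01,0,0,0],
    [-1,0,0,0,0,0,0],
  ],
)

```text
t: 63.42
ee_pos: [519.6, -22.8, 120.6]
orientation: [0.118, -3.139, -0.0]
ft_force: [-0.8, 0.1, 2.0]
width: 22.3
grasp_force: 30.0
```

Call:
step_arm(
  plan=[
    [-1,0,0,0.006,0,0,0],
    [-1,0,0,0,0,0,0],
    [-0.3,0,0,0,0,0,0],
    [-0.1,0,0,0,0,0,0],
    [0,0,0,0,0,0,0],
    [0,0,0,-0.3,0,0,0],
    [0,0,0,-0.7,0,0,0],
    [0,0,0,-0.9,0,0,0],
    [0,0,0,-0.9,0,0,0],
    [0,0,0,-0.9,0,0,0],
    [0,0,0,0,0,0,0],
    [0,0,0,0,0,0,0],
    [0,0,0,0,0,0,0],
  ],
)

```text
t: 65.05
ee_pos: [518.7, -22.8, 303.8]
orientation: [0.118, -3.136, -0.001]
ft_force: [0.0, -0.1, -0.2]
width: 43.7
grasp_force: 0.0
```

```bash
python3 - <<'E'
from h import *
W=wshot('w17');print(W['ee'].round(1))
piece(W,(576,47),22,138,160);piece(W,(520,-22),25,136,150)
P=wcloud(W);m=(np.hypot(P[...,0]-584,P[...,1]+79)<30)&(P[...,2]>115)&(P[...,2]<165)&(W['depth']>50)
print(cv2.minAreaRect(P[m][:,:2].astype(np.float32)),P[m][:,2].max())
E
```

```text
[518.7 -22.8 303.8]
n 134 min [567.8  43.3 138.7] max [580.6  54.9 153.8] mean [572.3  48.7 149.2] u 377 388 v 237 254
n 218 min [509.1 -32.7 136.7] max [529.9 -11.8 144.3] mean [519.4 -22.1 142.1] u 310 331 v 179 203
((583.4686889648438, -78.90546417236328), (26.504840850830078, 26.309783935546875), 85.172119140625) 157.0259318854758
```

View pics/w17.png

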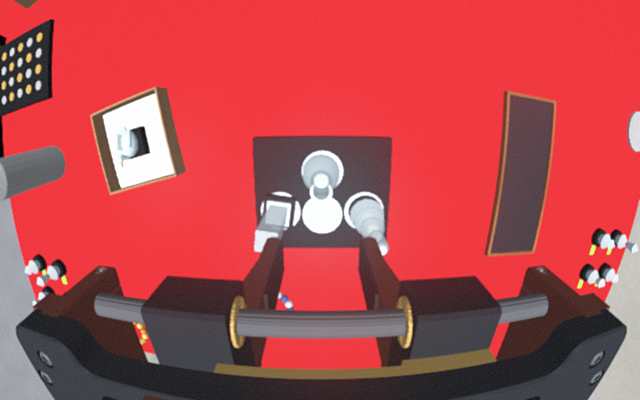

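The swan stands in the box at (130,143), and the vase (321,180), obelisk (275,215) and tree (370,220) are upright on their discs, within about 1 mm of where they started. The tray (520,170) is empty. I hand in.

```bash
python3 -c "
from h import *
print(ctrl.close_job())"
```

```text
the job is handed in; nothing more can be done
None
```

The job is handed in at about 65 s: the swan stands upright in the middle of the gift box, and the vase, tree and obelisk are back upright on the plinth, each about 1 mm from where it stood by the wrist camera.

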